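# Stow the spray cans in the bench tray and bolt it

## Task

Tidy the spray cans away: stand every can upright in the pulled-out divided tray, one to a cell, leaving the tray out while you load it. When all are in, slide the tray fully home, then lift the bolt's handle out of its notch, shoot the bolt across into the tray and let the handle drop into the other notch. Leave the flask, the tape roll and the foam form where they are.

Things in the scene. Friction and masses are not known exactly. Their poses are not given: they have to be found in the camera images.
- can0_mid (a point): centre (half-way up) of a spray can standing on the bench: aluminium body 52 mm in diameter and 100 mm tall, narrower white cap (diameter 36 mm) above it, 125 mm tall in all, so this point is 62.5 mm above its foot; about 0.22 kg; z axis along the can, upwards; None when this can is absent
- can1_mid (a point): centre (half-way up) of a spray can standing on the bench: aluminium body 52 mm in diameter and 100 mm tall, narrower white cap (diameter 36 mm) above it, 125 mm tall in all, so this point is 62.5 mm above its foot; about 0.22 kg; z axis along the can, upwards; None when this can is absent
- can2_mid (a point): centre (half-way up) of a spray can standing on the bench: aluminium body 52 mm in diameter and 100 mm tall, narrower white cap (diameter 36 mm) above it, 125 mm tall in all, so this point is 62.5 mm above its foot; about 0.22 kg; z axis along the can, upwards; None when this can is absent
- can3_mid (a point): centre (half-way up) of a spray can standing on the bench: aluminium body 52 mm in diameter and 100 mm tall, narrower white cap (diameter 36 mm) above it, 125 mm tall in all, so this point is 62.5 mm above its foot; about 0.22 kg; z axis along the can, upwards; None when this can is absent
- can4_mid (a point): centre (half-way up) of a spray can standing on the bench: aluminium body 52 mm in diameter and 100 mm tall, narrower white cap (diameter 36 mm) above it, 125 mm tall in all, so this point is 62.5 mm above its foot; about 0.22 kg; z axis along the can, upwards; None when this can is absent
- can5_mid (a point): centre (half-way up) of a spray can standing on the bench: aluminium body 52 mm in diameter and 100 mm tall, narrower white cap (diameter 36 mm) above it, 125 mm tall in all, so this point is 62.5 mm above its foot; about 0.22 kg; z axis along the can, upwards; None when this can is absent
- tray_floor (a point): centre of the inner floor of the pull-out plywood tray, a divided crate 165 mm (x) by 245 mm (y), walls 45 mm above this floor, dividers 38 mm. x points away from its handle (the way it slides home), y to the left, z up. Six cells, 2 along x by 3 along y, each 75 mm square: centres at x = -40 or +40 mm and y = -80, 0 or +80 mm from this point. Floor 23 mm above the bench; moves with the tray
- tray (a joint): how far the tray stands pulled out towards the robot, in m: 0 = fully home against its stop, at most 0.15; moves with about 4 N of friction, no spring, stays where it is left
- tray_handle (a point): middle of the steel bar handle on the tray's front: a round bar 12 mm thick, 100 mm long along the tray's y axis, standing 50 mm in front of the tray's front wall and 45 mm above the bench; behind it and beneath runs the base board, 14 mm high; can be pushed on or gripped; moves with the tray
- dock: fixed base of the tray, same axis directions as tray_floor; origin on the bench. With the tray home tray_floor is at x = +70 mm, y = 0. To its right a bolt block (x -32 to 35, y -265 to -175, up to 64 mm high) carries a rod along y at x = 10 mm, 55 mm above the bench, that shoots to +y between two steel cheeks (24 mm apart) on the side of the tray, which face it only when the tray is home
- bolt_slide (a joint): travel of the bolt rod in m along the dock's +y: 0 = drawn, 0.05 = shot home between the cheeks; about 1.5 N of friction; it can only slide while its handle is lifted out of its notch. The handle has a notch at 0 and another at 0.05, each with 3 mm of play either way
- bolt_lift (a joint): angle in rad of the bolt's handle: 0 = level, resting down in a notch; grows as its free end is lifted; clear of the notches from about 0.3 rad, stop at 1.2; its weight makes it fall back
- bolt_knob (a point): middle of the black round grip on the free end of the bolt's handle: 20 mm in diameter and 35 mm long along the handle; the handle runs from the rod towards the robot (dock's -x), this point lying 95 mm from the rod's axis, and swings about that axis (level: 55 mm above the bench); it moves with rod and handle
- flask: bystander: white drinking flask, 72 mm in diameter, 180 mm tall; origin at the centre of its foot
- tape: bystander: roll of masking tape lying flat, 104 mm in diameter, 48 mm tall; origin at the centre of its underside
- former: bystander: round pink foam form, 88 mm in diameter, 48 mm tall; origin at the centre of its underside
Mind the look-alikes: they are no part of the job. What is shaped like the part that bears can4_mid but red is not meant.

How it is judged:
On the way, in this order (a step that is already met when the one before it is completed fails the run):
1. every can stands upright in a cell of the tray, the tray still pulled out (x of can0_mid in the frame of tray_floor between -0.083 and 0.083 m and y of can0_mid in the frame of tray_floor between -0.123 and 0.123 m and z of can0_mid in the frame of tray_floor between 0.055 and 0.069 m and angle between each of can0_mid, can1_mid, can2_mid, can3_mid, can4_mid, can5_mid's own z axis and vertical below 0.12 rad and x of can1_mid in the frame of tray_floor between -0.083 and 0.083 m and y of can1_mid in the frame of tray_floor between -0.123 and 0.123 m and z of can1_mid in the frame of tray_floor between 0.055 and 0.069 m and x of can2_mid in the frame of tray_floor between -0.083 and 0.083 m and y of can2_mid in the frame of tray_floor between -0.123 and 0.123 m and z of can2_mid in the frame of tray_floor between 0.055 and 0.069 m and x of can3_mid in the frame of tray_floor between -0.083 and 0.083 m and y of can3_mid in the frame of tray_floor between -0.123 and 0.123 m and z of can3_mid in the frame of tray_floor between 0.055 and 0.069 m and x of can4_mid in the frame of tray_floor between -0.083 and 0.083 m and y of can4_mid in the frame of tray_floor between -0.123 and 0.123 m and z of can4_mid in the frame of tray_floor between 0.055 and 0.069 m and x of can5_mid in the frame of tray_floor between -0.083 and 0.083 m and y of can5_mid in the frame of tray_floor between -0.123 and 0.123 m and z of can5_mid in the frame of tray_floor between 0.055 and 0.069 m and value of joint tray above 0.03 m), for 0.3 s.
2. the tray is fully home, the bolt not yet shot (value of joint tray below 0.006 m and value of joint bolt_slide below 0.03 m), for 0.2 s.
3. the bolt handle is lifted out of its notch (value of joint bolt_lift above 0.25 rad).
4. the bolt is shot and its handle lies in the other notch (value of joint bolt_slide above 0.044 m and value of joint bolt_lift below 0.12 rad), for 0.2 s.
At the end, for the whole second after the job is handed in: every can present stands upright (within 0.12 rad) on the floor of the tray, so one to a cell; the tray is within 6 mm of fully home; the bolt is shot at least 44 mm and its handle is down in the notch (under 0.12 rad); everything at rest (all of step 4 and x of can0_mid in the frame of tray_floor between -0.083 and 0.083 m and y of can0_mid in the frame of tray_floor between -0.123 and 0.123 m and z of can0_mid in the frame of tray_floor between 0.055 and 0.069 m and angle between each of can0_mid, can1_mid, can2_mid, can3_mid, can4_mid, can5_mid's own z axis and vertical below 0.12 rad and x of can1_mid in the frame of tray_floor between -0.083 and 0.083 m and y of can1_mid in the frame of tray_floor between -0.123 and 0.123 m and z of can1_mid in the frame of tray_floor between 0.055 and 0.069 m and x of can2_mid in the frame of tray_floor between -0.083 and 0.083 m and y of can2_mid in the frame of tray_floor between -0.123 and 0.123 m and z of can2_mid in the frame of tray_floor between 0.055 and 0.069 m and x of can3_mid in the frame of tray_floor between -0.083 and 0.083 m and y of can3_mid in the frame of tray_floor between -0.123 and 0.123 m and z of can3_mid in the frame of tray_floor between 0.055 and 0.069 m and x of can4_mid in the frame of tray_floor between -0.083 and 0.083 m and y of can4_mid in the frame of tray_floor between -0.123 and 0.123 m and z of can4_mid in the frame of tray_floor between 0.055 and 0.069 m and x of can5_mid in the frame of tray_floor between -0.083 and 0.083 m and y of can5_mid in the frame of tray_floor between -0.123 and 0.123 m and z of can5_mid in the frame of tray_floor between 0.055 and 0.069 m and value of joint tray below 0.006 m and linear speed of each of can0, can1, can2, can3, can4, can5 below 0.02 m/s); the robot touches nothing.
It fails at once if the flask is moved more than 30 mm or tipped over (distance of flask from where it was at the start of the episode above 0.03 m or angle between flask's own z axis and vertical above 0.5 rad).
It fails at once if the tape roll is moved more than 30 mm or tipped over (distance of tape from where it was at the start of the episode above 0.03 m or angle between tape's own z axis and vertical above 0.5 rad).
It fails at once if the foam form is moved more than 30 mm or tipped over (distance of former from where it was at the start of the episode above 0.03 m or angle between former's own z axis and vertical above 0.5 rad).
Of can0, can1, can2, can3, can4, can5 only 4 to 6 are there at a start; the rules pass over those that are not, and their reading is None.
Once in a run the grip may slacken for a moment while it holds something.
It also fails if it takes over 210 s, if anything falls off the work surface, if the arm or the gripper's body presses on something with over 40 N, if the wrist force passes 120 N, or if a joint passes its speed limit or range.

## Robot

A 7-joint arm with a two-finger parallel gripper is mounted at the origin on the work surface. World frame = base frame: x ahead of the robot, y to its left, z up, the work surface at z = 0. Lengths are in m, angles in rad, forces in N, time in s.
With the tool pointing down it reaches from about 0.35 to 0.9 m from the base axis. Payload 8.1 kg.
Tool frame: the origin (TCP) lies at the very end of the fingers, on their centre line; the grasp point (between the pads) lies 19 mm behind it (hold_point_z is the distance from the TCP to the grasp point, in m); z points along the fingers, y is the line along which they close (so a half turn about z gives the same grasp; the last joint's range is limited). The gripper opens to 85 mm and grips with 20 to 120 N. Pads are 22 mm wide; open, the fingers measure 114 mm over their backs; the gripper's body (76 mm by 85 mm) begins 54 mm behind the grasp point. The pads swing forward as they close: fully open they stand 13 mm farther back than shut.
Start: joints at [-1.311, 0.434, 0.025, 1.573, -0.012, 1.134, -0.075], TCP at [0.222, 0.584, 0.204] pointing down, gripper open.
Joint ranges: [-2.62, 2.62], [-0.44, 2.09], [-1.27, 1.32], [0.08, 2.57], [-1.32, 4.46], [0.12, 2], [-2.74, 2.74]. Speed limits (rad/s): [2.22, 2.22, 3.01, 3.01, 3.14, 3.14, 3.14].

## Interface

Orientations are given as a rotation vector (axis times angle).
In Python, from bench import get_state, grab_frame, camera_params, finish_job, trace, place_of, hold_point_z gives the robot as it stands.
- The arm moves only by the shell command python3 -m creep 'ROWS' [OPENING]. ROWS is JSON, a list of rows, each a list of 6 numbers: the shift along the tool's x, y, z scaled (see below), then the turn, a rotation vector about the tool's x, y, z scaled (see below). A call has 1 to 12 rows; each row is the pose to reach, as a shift and turn from the pose commanded when the call began, along the tool's axes at that moment; what a row does not reach only later rows make up. The controller multiplies each number of a shift by 0.25 m and each number of a turn by 120 degrees. A row lasts 1/12 s, in which the tool goes at most 41.7 mm and 7.16 degrees, less where a joint would pass 70% of its speed; a pose out of reach is approached as far as the arm can. A call with a number of a shift or a turn outside -1 to 1 is refused whole. A call with a gripper value outside its range is refused whole. OPENING is the opening, from 0 (shut) to 1 (fully open), set as the call begins (- or left out, the last holds). The fingers move at their own pace and stop on an object; the grip force is fixed at half the most. Time passes only in rows, so rows that repeat a pose let the fingers close. It gives the time, the measured TCP pose, the force, the opening and the grip force at its end, in the units of the state.
- get_state(): the state, without advancing time (a new reading comes with each control period).
- grab_frame(name): name is "scene" or "top"; returns the picture (420x560x3 uint8, blue, green, red); there is no depth.
- camera_params(name): a dict with "vfov" (degrees; the focal length in pixels is half the picture's height over the tangent of half this angle, whatever the lens; pixels are square), "cx", "cy" (the principal point, pixels), "R" (3x3) and "t" (3): a world point X has camera coordinates R X + t. Camera axes: x right, y down, z forward; pixel columns grow to the right and rows downward; lengths in m; the calibration is good to about 2 mm. A picture is of the moment at which its call begins. camera_params takes no time and is no camera call.
- finish_job(): hands the job in; it is judged then, once.
Trained networks look in the newest picture that a camera, given by its name, has taken for a name from the list of things; names that differ only in an ending like _2 or _b are one class to them, and where a whole thing is asked for, a point or a joint stands for the part that bears it (a point fixed in the world has none). Each returns a list of dicts, best first, with "conf" (0 to 1); they miss things now and then, are a little off and sometimes report something else, mostly with a low value. They report only what shows in the picture. A call takes as long as a camera call. They do not tell look-alikes from the thing itself.
- trace(target, camera): "mask" (420x560 bool, what is visible of it) and "bbox" ([left, top, width, height] in pixels, round what is visible of it).
- place_of(target, camera): "uv" ([column, row] in pixels: a listed point, or the origin of a listed thing).
The state is a dict: "clock": time; "q": joint angles; "qvel": joint speeds; "joint_torque": joint torques, N m; "ee_pos": TCP position; "eef_rot": TCP orientation; "ft_force": force on the tool from outside, world axes, zero at the start; "wrist_torque": the same for the moment, N m; "gripper_width": opening from 0.0 (shut) to 1.0 (fully open); "finger_force": force on a finger pad.
Only numpy, scipy, OpenCV 4.12 (cv2) and the standard library are available. Lean on these libraries where they do the work, as an engineer would, in place of code of your own. Each camera call takes 0.05 s, during which the arm holds its last target. There are 200 camera calls.

## Working session

There is one attempt and no reset: what is moved stays moved. The work goes in short steps, Python scripts to look and compute and a shell command to move; the robot and the scene stay as the last step left them, time stands still between calls to the robot, and variables do not carry over. Pictures are saved under pics/ and viewed, at most 14 in all, crops included, and the job is handed in when it is done.

```bash
mkdir -p pics
python3 - <<'E'
from bench import *
import cv2,json
s=get_state();print({k:s[k] for k in('clock','ee_pos','eef_rot','gripper_width')},hold_point_z)
for c in('scene','top'):
    p=camera_params(c);print(c,p)
    im=grab_frame(c);cv2.imwrite(f'pics/{c}0.png',im)
    for n in('can0_mid','tray_floor','tray_handle','dock','bolt_knob','flask','tape','former'):
        print(n,[([round(float(x)) for x in d['uv']],round(d['conf'],2)) for d in place_of(n,c)])
print(get_state()['clock'])
E
```

```text
{'clock': 0.0, 'ee_pos': array([0.22167678, 0.58377714, 0.2031132 ]), 'eef_rot': array([-5.66922822e-01, -3.08985699e+00,  2.50191403e-03]), 'gripper_width': 1.0004474704335111} 0.0187
scene {'vfov': 49.24321696225634, 'cx': 286.7577860412923, 'cy': 199.37806747825692, 'R': array([[ 0.58673078,  0.80967366, -0.01325004],
       [ 0.5949874 , -0.44214204, -0.67119328],
       [-0.54930591,  0.38592615, -0.74116397]]), 't': array([-0.27798227, -0.28144479,  1.48826756])}
can0_mid []
tray_floor [([302, 236], 0.56), ([279, 196], 0.41)]
tray_handle [([279, 196], 0.89)]
dock [([150, 258], 0.59)]
bolt_knob [([210, 264], 0.83)]
flask [([148, 260], 0.57), ([301, 235], 0.15), ([131, 326], 0.15)]
tape [([184, 215], 0.96)]
former [([132, 328], 0.66)]
top {'vfov': 56.56839586136525, 'cx': 279.77752310231364, 'cy': 206.88416240832322, 'R': array([[-0.01335065, -0.99979724,  0.01507428],
       [-0.9805533 ,  0.01013866, -0.19599091],
       [ 0.19579834, -0.01739774, -0.98048984]]), 't': array([-0.05054432,  0.5236367 ,  1.11055652])}
can0_mid []
tray_floor [([276, 186], 0.7)]
tray_handle [([275, 226], 0.62)]
dock [([279, 166], 0.65)]
bolt_knob [([178, 191], 0.67), ([357, 191], 0.63), ([170, 272], 0.21)]
flask [([388, 244], 0.76)]
tape [([344, 260], 0.75)]
former [([414, 189], 0.82), ([359, 190], 0.17)]
0.9
```

View pics/scene0.png

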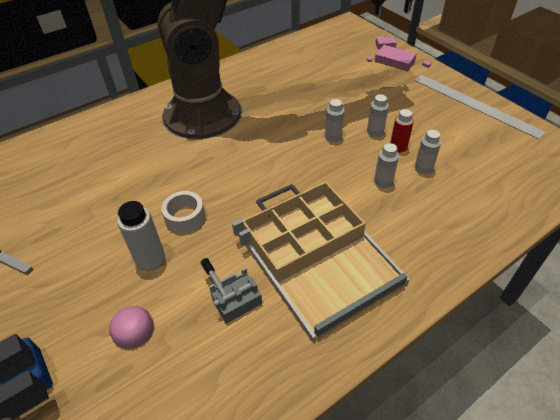

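View pics/top0.png

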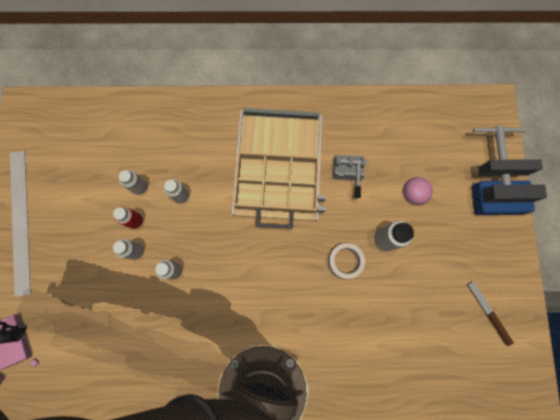

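Scene view: grey cans at (335,120), (378,115), (387,165), (428,152), with the red look-alike at (401,130). Top view: grey cans at (132,180), (176,190), (128,248), (168,270), with red at (128,217). So there are four cans. The tray is pulled out, and the bolt is on its right (knob at top (357,191)).

```bash
cat > h.py <<'E'
from bench import *
import numpy as np,cv2
from scipy.spatial.transform import Rotation as Ro
def K(p): f=210/np.tan(np.radians(p['vfov']/2)); return f
def proj(c,X):
    p=camera_params(c);v=p['R']@np.array(X)+p['t'];f=K(p);return [p['cx']+f*v[0]/v[2],p['cy']+f*v[1]/v[2]]
def ray(c,uv):
    p=camera_params(c);f=K(p);d=p['R'].T@np.array([(uv[0]-p['cx'])/f,(uv[1]-p['cy'])/f,1]);return -p['R'].T@p['t'],d/np.linalg.norm(d)
def onz(c,uv,z):
    o,d=ray(c,uv);return (o+d*(z-o[2])/d[2])[:3]
def tri(uv1,uv2):
    A=[];b=[]
    for c,u in(('scene',uv1),('top',uv2)):
        o,d=ray(c,u);M=np.eye(3)-np.outer(d,d);A.append(M);b.append(M@o)
    X=np.linalg.lstsq(np.vstack(A),np.hstack(b),rcond=None)[0]
    return X
E
python3 - <<'E'
from h import *
np.set_printoptions(precision=4,suppress=True)
s=get_state()
for c in('scene','top'):
    print(c,'tcp',proj(c,s['ee_pos']),'base',proj(c,[0,0,0]))
    im=grab_frame(c)
    for n in('can0_mid','can4_mid'):
        print(n,[(np.array(d['uv']),onz(c,d['uv'],.0625),round(d['conf'],2)) for d in place_of(n,c)])
        print([(d['bbox'],round(d['conf'],2)) for d in trace(n,c)])
for n,z in(('tray_floor',.023),('tray_handle',.045),('bolt_knob',.055),('dock',0),('flask',0),('tape',0),('former',0)):
    for c in('scene','top'):
        print(n,c,[(onz(c,d['uv'],z),round(d['conf'],2)) for d in place_of(n,c)])
# cap tops by colour
for c in('scene','top'):
    im=grab_frame(c);x0,x1,y0,y1=(320,450,85,200) if c=='scene' else (100,200,160,290)
    hsv=cv2.cvtColor(im,cv2.COLOR_BGR2HSV);m=((hsv[...,2]>175)&(hsv[...,1]<50)).astype('uint8')
    mm=0*m;mm[y0:y1,x0:x1]=m[y0:y1,x0:x1]
    n,_,st,ce=cv2.connectedComponentsWithStats(mm)
    for i in range(1,n):
        if st[i,4]>15: print(c,st[i],ce[i],onz(c,ce[i],.125))
im=grab_frame('top')[80:290,95:375];cv2.imwrite('pics/crop1.png',cv2.resize(im,None,fx=2.8,fy=2.8,interpolation=cv2.INTER_CUBIC))
E
```

```text
scene tcp [np.float64(389.3512010103018), np.float64(26.144953036782965)] base [np.float64(201.16974428470604), np.float64(112.72394942499339)]
can0_mid []
[([415.4, 131.8, 20.2, 39.2], 0.67)]
can4_mid [(array([403.5, 128.4]), array([0.4968, 0.4009, 0.0625]), 0.93), (array([377.8, 116.5]), array([0.4119, 0.3802, 0.0625]), 0.92), (array([317. , 257.6]), array([ 0.7022, -0.081 ,  0.0625]), 0.42)]
[([393.9, 108.4, 17.1, 44.4], 0.97), ([368.9, 97.2, 20.2, 37.2], 0.64)]
top tcp [np.float64(17.36820830383425), np.float64(319.3833210615923)] base [np.float64(262.0153132051423), np.float64(390.8998054859801)]
can0_mid []
[]
can4_mid [(array([126.9, 246.5]), array([0.4093, 0.3848, 0.0625]), 0.81), (array([128. , 216.4]), array([0.4972, 0.3871, 0.0625]), 0.81), (array([358.3, 189.9]), array([ 0.5703, -0.2919,  0.0625]), 0.25)]
[([114.7, 207.8, 29.6, 25.2], 0.84), ([112.3, 239.9, 33.5, 16.7], 0.78)]
tray_floor scene [(array([ 0.6026, -0.0468,  0.023 ]), 0.55)]
tray_floor top [(array([ 0.3594, -0.2503,  0.023 ]), 0.69), (array([ 0.5944, -0.044 ,  0.023 ]), 0.56), (array([ 0.6645, -0.0601,  0.023
[... 864 characters left out ...]

scene [375  95  12   6  55] [380.5818  97.4727] [0.4064 0.385  0.125 ]
scene [330  99  11   7  56] [335.3571 102.3036] [0.3459 0.2661 0.125 ]
scene [400 109  12   7  62] [405.3065 112.3226] [0.4982 0.3911 0.125 ]
scene [427 130  13   8  76] [433.0921 133.4342] [0.6062 0.3836 0.125 ]
scene [384 144  13   8  79] [389.7595 147.2785] [0.5776 0.2534 0.125 ]
top [119 170  11  11  94] [123.8723 175.5532] [0.603  0.3826 0.125 ]
top [164 180  12  11  99] [169.6566 185.0505] [0.5742 0.253  0.125 ]
top [113 208  12  11 101] [118.6535 213.0198] [0.4958 0.39   0.125 ]
top [113 241  12  12 109] [118.3303 246.7523] [0.4026 0.3846 0.125 ]
top [155 263  13  12 115] [160.7913 268.8174] [0.3418 0.267  0.125 ]
```

View pics/crop1.png

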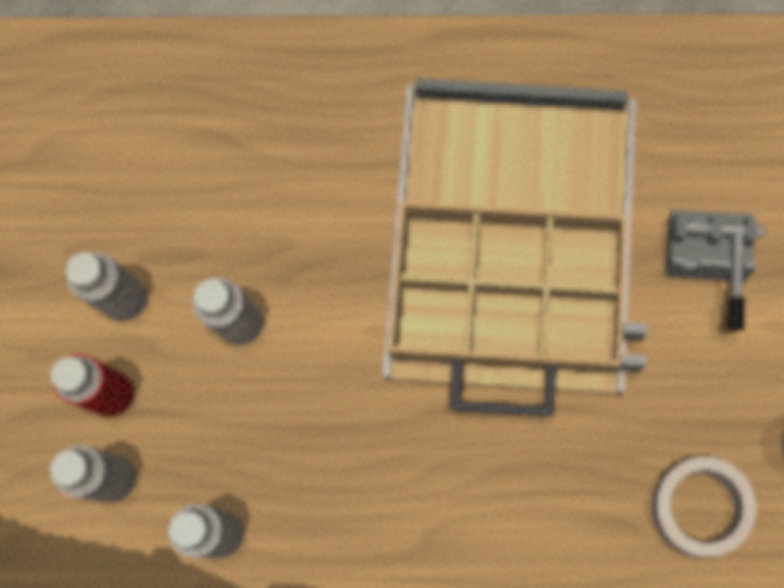

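Only four grey cans are standing. They match between the cameras to 4 mm. The red one (top (128,217), crop (75,378)) is clearly the look-alike and stays put. Next: tray geometry and the first alignment.

Run:
```python
from h import *
np.set_printoptions(precision=4,suppress=True)
c=lambda u,v:(u/2.8+95-.32,v/2.8+80-.32)
for n,(u,v),z in(('crossL',(475,284),.061),('crossR',(548,289),.061),('FL',(393,355),.068),('FR',(619,364),.068),('RL',(405,210),.068),('RR',(621,218),.068),('stopL',(415,88),.03),('stopR',(627,98),.03),('hL',(456,405),.045),('hR',(550,408),.045),('knob',(736,313),.055),('rodhandle',(741,230),.058),('blkFL',(667,273),.0),('blkFR',(752,278),.03),('cheek1',(636,331),.055),('cheek2',(636,362),.055)):
    print(n,onz('top',c(u,v),z))
s=get_state();R=Ro.from_rotvec(s['eef_rot']);print(R.as_matrix())
W=Ro.from_matrix(np.array([[-1,0,0],[0,1,0],[0,0,-1.]]))
print('turn(120deg units)',(R.inv()*W).as_rotvec()/np.radians(120), 'shift to x.344 y.2665 z.26',R.inv().apply(np.array([.344,.2665,.26])-s['ee_pos'])/.25)
```

```text
crossL [ 0.6004 -0.0114  0.061 ]
crossR [ 0.5942 -0.0894  0.061 ]
FL [0.5225 0.0748 0.068 ]
FR [ 0.5104 -0.1621  0.068 ]
RL [0.6815 0.0633 0.068 ]
RR [ 0.6706 -0.1693  0.068 ]
stopL [0.8401 0.0563 0.03  ]
stopR [ 0.8264 -0.1852  0.03  ]
hL [0.4723 0.0099 0.045 ]
hR [ 0.468  -0.0898  0.045 ]
knob [ 0.5673 -0.291   0.055 ]
rodhandle [ 0.6592 -0.3007  0.058 ]
blkFL [ 0.6277 -0.2274  0.    ]
blkFR [ 0.6128 -0.3164  0.03  ]
cheek1 [ 0.5486 -0.1828  0.055 ]
cheek2 [ 0.5148 -0.1817  0.055 ]
[[-0.9349  0.355   0.    ]
 [ 0.355   0.9349  0.0001]
 [-0.      0.0001 -1.    ]]
turn(120deg units) [ 0.      0.     -0.1733] shift to x.344 y.2665 z.26 [-0.9081 -1.0151 -0.2244]
```

```bash
cat > go.py <<'E'
import sys
from h import *
s=get_state();R=Ro.from_rotvec(s['eef_rot']);x=np.array([float(a) for a in sys.argv[1:4]])
th=np.radians(-3.3);c,n=np.cos(th),np.sin(th)
W=Ro.from_matrix(np.array([[c,-n,0],[n,c,0],[0,0,1]])@np.diag([-1,1,-1.]))
print('from',np.round(s['ee_pos'],4),'shift',np.round(R.inv().apply(x-s['ee_pos'])/.25,3),'turn',np.round((R.inv()*W).as_rotvec()/np.radians(120),3),'w',round(s['gripper_width'],3),'f',np.round(s['finger_force'],1),np.round(s['ft_force'],1),'t',s['clock'])
E
python3 -m creep '[[-0.9,-1,-0.2,0,0,-0.146],[-0.9,-1,-0.2,0,0,-0.146],[-0.9,-1,-0.2,0,0,-0.146],[-0.9,-1,-0.2,0,0,-0.146],[-0.9,-1,-0.2,0,0,-0.146],[-0.9,-1,-0.2,0,0,-0.146],[-0.9,-1,-0.2,0,0,-0.146],[-0.9,-1,-0.2,0,0,-0.146],[-0.9,-1,-0.2,0,0,-0.146],[-0.9,-1,-0.2,0,0,-0.146],[-0.9,-1,-0.2,0,0,-0.146],[-0.9,-1,-0.2,0,0,-0.146]]' 1
python3 go.py .344 .2665 .063
```

```text
clock: 3.25
ee_pos: [0.3428, 0.2721, 0.2538]
eef_rot: [-0.087, -3.14, -0.001]
ft_force: [-0.4, 0.2, 0.6]
gripper_width: 1.002
finger_force: 0.0
from [0.3428 0.2721 0.2538] shift [-0.006 -0.022  0.763] turn [ 0.    -0.     0.001] w 1.002 f 0.0 [-0.4  0.2  0.6] t 3.25
```

```bash
python3 -m creep '[[-0.006,-0.022,0.15,0,0,0],[-0.006,-0.022,0.3,0,0,0],[-0.006,-0.022,0.42,0,0,0],[-0.006,-0.022,0.53,0,0,0],[-0.006,-0.022,0.63,0,0,0],[-0.006,-0.022,0.7,0,0,0],[-0.006,-0.022,0.74,0,0,0],[-0.006,-0.022,0.763,0,0,0],[-0.006,-0.022,0.763,0,0,0],[-0.006,-0.022,0.763,0,0,0]]'
python3 -m creep '[[0,0,0,0,0,0],[0,0,0,0,0,0],[0,0,0,0,0,0],[0,0,0,0,0,0],[0,0,0,0,0,0],[0,0,0,0,0,0],[0,0,0,0,0,0],[0,0,0,0,0,0],[0,0,0,0,0,0],[0,0,0,0,0,0]]' 0
python3 -m creep '[[0,0,-0.1,0,0,0],[0,0,-0.2,0,0,0],[0,0,-0.3,0,0,0],[0,0,-0.4,0,0,0],[0,0,-0.5,0,0,0],[0,0,-0.6,0,0,0],[0,0,-0.66,0,0,0],[0,0,-0.7,0,0,0],[0,0,-0.7,0,0,0],[0,0,-0.7,0,0,0]]'
python3 - <<'E'
import numpy as np
th=np.radians(-3.3);c,n=np.cos(th),np.sin(th)
for a,b in((-40,-80),(-40,80),(40,-80),(40,80)):
    print(a,b,np.round(np.array([.597,-.049])+np.array([[c,-n],[n,c]])@np.array([a,b])/1000,4))
E
python3 go.py .559 .033 .235
python3 go.py .559 .033 .090
```

```text
clock: 4.08
ee_pos: [0.3443, 0.266, 0.0631]
eef_rot: [-0.087, -3.14, 0.0]
ft_force: [-0.6, -0.3, 0.2]
gripper_width: 1.0
finger_force: 0.0
clock: 4.92
ee_pos: [0.3451, 0.2658, 0.0644]
eef_rot: [0.09, 3.139, 0.003]
ft_force: [-2.3, -0.9, 13.0]
gripper_width: 0.572
finger_force: 59.7
clock: 5.75
ee_pos: [0.3447, 0.2652, 0.2384]
eef_rot: [0.09, 3.14, 0.001]
ft_force: [-1.0, -0.3, -1.4]
gripper_width: 0.566
finger_force: 62.9
-40 -80 [ 0.5525 -0.1266]
-40 80 [0.5617 0.0332]
40 -80 [ 0.6323 -0.1312]
40 80 [0.6415 0.0286]
from [0.3447 0.2652 0.2384] shift [-0.909 -0.878  0.013] turn [0. 0. 0.] w 0.566 f 62.9 [-1.  -0.3 -1.4] t 5.75
from [0.3447 0.2652 0.2384] shift [-0.909 -0.879  0.593] turn [0. 0. 0.] w 0.566 f 62.9 [-1.  -0.3 -1.4] t 5.75
```

```bash
python3 -m creep '[[-0.1,-0.1,0,0,0,0],[-0.21,-0.2,0,0,0,0],[-0.32,-0.31,0,0,0,0],[-0.43,-0.42,0,0,0,0],[-0.54,-0.53,0,0,0,0],[-0.65,-0.64,0,0,0,0],[-0.76,-0.74,0,0,0,0],[-0.86,-0.82,0,0,0,0],[-0.91,-0.87,0,0,0,0],[-0.919,-0.878,0,0,0,0],[-0.919,-0.878,0,0,0,0],[-0.919,-0.878,0,0,0,0]]'
python3 go.py .5617 .0332 .089
python3 - <<'E'
from h import *
cv2.imwrite('pics/s1.png',cv2.resize(grab_frame('scene')[120:330,180:460],None,fx=2.8,fy=2.8))
E
```

```text
clock: 6.75
ee_pos: [0.5604, 0.0336, 0.2371]
eef_rot: [-0.089, -3.138, -0.0]
ft_force: [-0.7, 1.0, -1.2]
gripper_width: 0.573
finger_force: 62.9
from [0.5604 0.0336 0.2371] shift [-0.006 -0.001  0.592] turn [ 0.    -0.001  0.   ] w 0.573 f 62.9 [-0.7  1.  -1.2] t 6.75
```

View pics/s1.png

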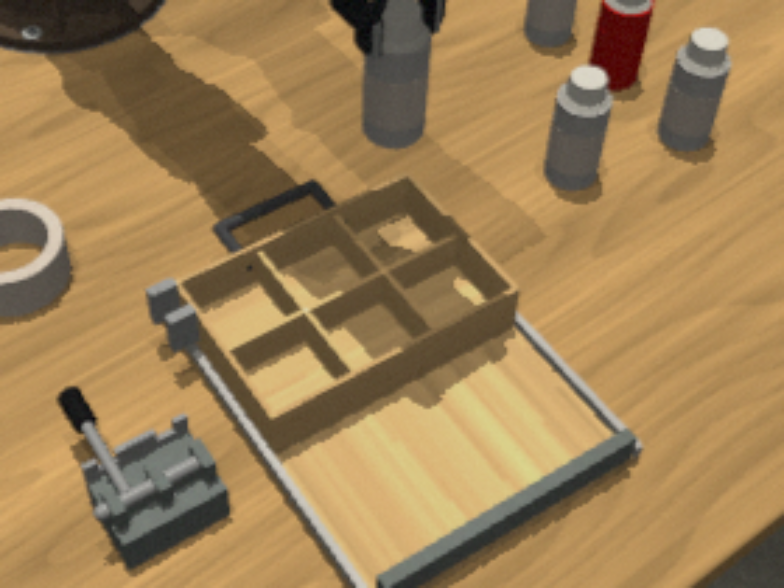

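The can hangs upright in the gripper (crop (393,90)), over the near-left cell (395,235). Lowering and releasing.

```bash
python3 -m creep '[[-0.006,0,0.1,0,0,0],[-0.006,0,0.2,0,0,0],[-0.006,0,0.3,0,0,0],[-0.006,0,0.4,0,0,0],[-0.006,0,0.48,0,0,0],[-0.006,0,0.53,0,0,0],[-0.006,0,0.56,0,0,0],[-0.006,0,0.58,0,0,0],[-0.006,0,0.592,0,0,0],[-0.006,0,0.595,0,0,0],[-0.006,0,0.595,0,0,0]]'
python3 -m creep '[[0,0,0,0,0,0],[0,0,0,0,0,0],[0,0,0,0,0,0],[0,0,0,0,0,0],[0,0,0,0,0,0]]' 0.8
python3 -m creep '[[0,0,-0.1,0,0,0],[0,0,-0.2,0,0,0],[0,0,-0.3,0,0,0],[0,0,-0.4,0,0,0],[0,0,-0.5,0,0,0],[0,0,-0.6,0,0,0],[0,0,-0.65,0,0,0],[0,0,-0.65,0,0,0]]'
python3 go.py .344 .2665 .2; python3 go.py .405 .385 .25
```

```text
clock: 7.72
ee_pos: [0.5633, 0.0331, 0.09]
eef_rot: [0.089, 3.139, 0.001]
ft_force: [0.8, 0.1, -1.8]
gripper_width: 0.567
finger_force: 62.9
clock: 8.13
ee_pos: [0.5632, 0.0328, 0.0897]
eef_rot: [0.09, 3.14, 0.0]
ft_force: [0.2, 0.4, -0.5]
gripper_width: 0.799
finger_force: 0.0
clock: 8.8
ee_pos: [0.5647, 0.0328, 0.2553]
eef_rot: [0.09, 3.135, 0.002]
ft_force: [-0.1, -0.7, -1.3]
gripper_width: 0.8
finger_force: 0.0
from [0.5647 0.0328 0.2553] shift [0.936 0.882 0.217] turn [0.001 0.003 0.   ] w 0.8 f 0.0 [-0.1 -0.7 -1.3] t 8.8
from [0.5647 0.0328 0.2553] shift [0.719 1.37  0.019] turn [0.001 0.003 0.   ] w 0.8 f 0.0 [-0.1 -0.7 -1.3] t 8.8
```

```bash
python3 -m creep '[[0,0.1,0,0,0,0],[0.006,0.24,0,0,0,0],[0.006,0.4,0,0,0,0],[0.006,0.55,0,0,0,0],[0.006,0.7,0,0,0,0],[0.006,0.8,0,0,0,0],[0.006,0.86,0,0,0,0],[0.006,0.881,0,0,0,0],[0.006,0.881,0,0,0,0],[0.006,0.881,0,0,0,0]]' 1
python3 go.py .576 .253 .063
```

```text
clock: 9.63
ee_pos: [0.5744, 0.2505, 0.2517]
eef_rot: [0.093, 3.14, -0.002]
ft_force: [-0.4, -0.5, 0.4]
gripper_width: 1.003
finger_force: 0.0
from [0.5744 0.2505 0.2517] shift [-0.006  0.011  0.755] turn [-0.001  0.    -0.001] w 1.003 f 0.0 [-0.4 -0.5  0.4] t 9.6333
```

```bash
python3 -m creep '[[-0.006,0.011,0.15,0,0,0],[-0.006,0.011,0.3,0,0,0],[-0.006,0.011,0.42,0,0,0],[-0.006,0.011,0.53,0,0,0],[-0.006,0.011,0.63,0,0,0],[-0.006,0.011,0.7,0,0,0],[-0.006,0.011,0.74,0,0,0],[-0.006,0.011,0.755,0,0,0],[-0.006,0.011,0.755,0,0,0],[-0.006,0.011,0.755,0,0,0]]'
python3 -m creep '[[0,0,0,0,0,0],[0,0,0,0,0,0],[0,0,0,0,0,0],[0,0,0,0,0,0],[0,0,0,0,0,0],[0,0,0,0,0,0],[0,0,0,0,0,0],[0,0,0,0,0,0],[0,0,0,0,0,0],[0,0,0,0,0,0]]' 0
python3 -m creep '[[0,0,-0.1,0,0,0],[0,0,-0.2,0,0,0],[0,0,-0.3,0,0,0],[0,0,-0.4,0,0,0],[0,0,-0.5,0,0,0],[0,0,-0.6,0,0,0],[0,0,-0.66,0,0,0],[0,0,-0.7,0,0,0],[0,0,-0.7,0,0,0],[0,0,-0.7,0,0,0]]'
python3 -m creep '[[-0.04,-0.1,0,0,0,0],[-0.07,-0.2,0,0,0,0],[-0.11,-0.31,0,0,0,0],[-0.15,-0.42,0,0,0,0],[-0.19,-0.53,0,0,0,0],[-0.23,-0.64,0,0,0,0],[-0.26,-0.74,0,0,0,0],[-0.29,-0.82,0,0,0,0],[-0.31,-0.87,0,0,0,0],[-0.313,-0.881,0,0,0,0],[-0.313,-0.881,0,0,0,0],[-0.313,-0.881,0,0,0,0]]'
python3 go.py .6415 .0286 .089
```

```text
clock: 10.47
ee_pos: [0.5766, 0.2549, 0.0644]
eef_rot: [0.091, 3.139, 0.001]
ft_force: [-0.6, -0.0, -0.0]
gripper_width: 1.001
finger_force: 0.0
clock: 11.3
ee_pos: [0.5768, 0.2556, 0.0648]
eef_rot: [0.09, 3.138, 0.002]
ft_force: [-1.6, -1.7, 8.1]
gripper_width: 0.574
finger_force: 60.5
clock: 12.13
ee_pos: [0.5755, 0.2555, 0.2379]
eef_rot: [-0.09, -3.14, -0.0]
ft_force: [-0.8, -0.7, -2.4]
gripper_width: 0.568
finger_force: 62.4
clock: 13.13
ee_pos: [0.6408, 0.033, 0.2374]
eef_rot: [-0.087, -3.139, -0.002]
ft_force: [-0.3, 0.7, -1.8]
gripper_width: 0.569
finger_force: 62.4
from [0.6408 0.033  0.2374] shift [-0.005 -0.018  0.594] turn [ 0.    -0.001  0.001] w 0.569 f 62.4 [-0.3  0.7 -1.8] t 13.1333
```

```bash
python3 -m creep '[[-0.005,-0.018,0.1,0,0,0],[-0.005,-0.018,0.2,0,0,0],[-0.005,-0.018,0.3,0,0,0],[-0.005,-0.018,0.4,0,0,0],[-0.005,-0.018,0.48,0,0,0],[-0.005,-0.018,0.53,0,0,0],[-0.005,-0.018,0.56,0,0,0],[-0.005,-0.018,0.58,0,0,0],[-0.005,-0.018,0.592,0,0,0],[-0.005,-0.018,0.595,0,0,0],[-0.005,-0.018,0.595,0,0,0]]'
python3 -m creep '[[0,0,0,0,0,0],[0,0,0,0,0,0],[0,0,0,0,0,0],[0,0,0,0,0,0],[0,0,0,0,0,0]]' 0.8
python3 -m creep '[[0,0,-0.1,0,0,0],[0,0,-0.2,0,0,0],[0,0,-0.3,0,0,0],[0,0,-0.4,0,0,0],[0,0,-0.5,0,0,0],[0,0,-0.6,0,0,0],[0,0,-0.65,0,0,0],[0,0,-0.65,0,0,0]]'
python3 -m creep '[[0.02,0.1,0,0,0,0],[0.05,0.24,0,0,0,0],[0.09,0.4,0,0,0,0],[0.12,0.55,0,0,0,0],[0.16,0.7,0,0,0,0],[0.19,0.85,0,0,0,0],[0.227,1,0,0,0,0],[0.227,1,0,0,0,0]]' 1
python3 go.py .605 .383 .25
```

```text
clock: 14.05
ee_pos: [0.6428, 0.0267, 0.0902]
eef_rot: [0.089, 3.139, 0.0]
ft_force: [-0.6, 0.3, -1.1]
gripper_width: 0.568
finger_force: 62.4
clock: 14.47
ee_pos: [0.6424, 0.0265, 0.0897]
eef_rot: [0.09, 3.14, 0.0]
ft_force: [-0.1, 0.8, -0.3]
gripper_width: 0.801
finger_force: 0.0
clock: 15.13
ee_pos: [0.644, 0.0264, 0.2556]
eef_rot: [0.09, 3.135, 0.001]
ft_force: [0.7, -1.5, 0.7]
gripper_width: 0.797
finger_force: 0.0
clock: 15.8
ee_pos: [0.5956, 0.2904, 0.2499]
eef_rot: [-0.071, -3.137, -0.007]
ft_force: [-1.0, 2.2, -1.2]
gripper_width: 1.002
finger_force: 0.0
from [0.5956 0.2904 0.2499] shift [-0.021  0.372  0.001] turn [ 0.002 -0.002  0.006] w 1.002 f 0.0 [-1.   2.2 -1.2] t 15.8
```

```bash
python3 -m creep '[[-0.01,0.1,0,0,0,0],[-0.013,0.25,0,0,0,0],[-0.013,0.36,0,0,0,0],[-0.013,0.412,0,0,0,0],[-0.013,0.412,0,0,0,0],[-0.013,0.412,0,0,0,0],[-0.013,0.412,0,0,0,0],[-0.013,0.412,0,0,0,0]]'
python3 go.py .605 .383 .063
```

```text
clock: 16.47
ee_pos: [0.6096, 0.3799, 0.252]
eef_rot: [0.093, 3.14, -0.001]
ft_force: [-0.0, -0.7, 0.8]
gripper_width: 1.001
finger_force: 0.0
from [0.6096 0.3799 0.252 ] shift [0.02  0.012 0.756] turn [-0.     0.    -0.001] w 1.001 f 0.0 [-0.  -0.7  0.8] t 16.4667
```

```bash
python3 -m creep '[[0.02,0.012,0.15,0,0,0],[0.02,0.012,0.3,0,0,0],[0.02,0.012,0.42,0,0,0],[0.02,0.012,0.53,0,0,0],[0.02,0.012,0.63,0,0,0],[0.02,0.012,0.7,0,0,0],[0.02,0.012,0.74,0,0,0],[0.02,0.012,0.756,0,0,0],[0.02,0.012,0.756,0,0,0],[0.02,0.012,0.756,0,0,0]]'
python3 -m creep '[[0,0,0,0,0,0],[0,0,0,0,0,0],[0,0,0,0,0,0],[0,0,0,0,0,0],[0,0,0,0,0,0],[0,0,0,0,0,0],[0,0,0,0,0,0],[0,0,0,0,0,0],[0,0,0,0,0,0],[0,0,0,0,0,0]]' 0
python3 -m creep '[[0,0,-0.1,0,0,0],[0,0,-0.2,0,0,0],[0,0,-0.3,0,0,0],[0,0,-0.4,0,0,0],[0,0,-0.5,0,0,0],[0,0,-0.6,0,0,0],[0,0,-0.7,0,0,0],[0,0,-0.76,0,0,0],[0,0,-0.76,0,0,0],[0,0,-0.76,0,0,0]]'
python3 -m creep '[[-0.01,-0.1,0,0,0,0],[-0.02,-0.2,0,0,0,0],[-0.03,-0.31,0,0,0,0],[-0.05,-0.42,0,0,0,0],[-0.06,-0.53,0,0,0,0],[-0.07,-0.64,0,0,0,0],[-0.08,-0.75,0,0,0,0],[-0.09,-0.84,0,0,0,0],[-0.1,-0.92,0,0,0,0],[-0.11,-0.97,0,0,0,0],[-0.11,-1,0,0,0,0],[-0.11,-1,0,0,0,0]]'
python3 -m creep '[[-0.01,-0.1,0,0,0,0],[-0.02,-0.2,0,0,0,0],[-0.03,-0.31,0,0,0,0],[-0.05,-0.42,0,0,0,0],[-0.06,-0.53,0,0,0,0],[-0.07,-0.64,0,0,0,0],[-0.08,-0.75,0,0,0,0],[-0.09,-0.84,0,0,0,0],[-0.1,-0.92,0,0,0,0],[-0.11,-0.97,0,0,0,0],[-0.11,-1,0,0,0,0],[-0.11,-1,0,0,0,0]]'
python3 -m creep '[[0,-0.04,0,0,0,0],[0,-0.04,0,0,0,0],[0,-0.04,0,0,0,0],[0,-0.04,0,0,0,0]]'
python3 go.py .6323 -.1312 .089
```

```text
clock: 17.3
ee_pos: [0.605, 0.3853, 0.0643]
eef_rot: [0.09, 3.139, 0.002]
ft_force: [1.1, 0.3, -0.2]
gripper_width: 1.0
finger_force: 0.0
clock: 18.13
ee_pos: [0.6052, 0.3854, 0.0647]
eef_rot: [0.09, 3.138, 0.002]
ft_force: [-0.4, -1.4, 7.8]
gripper_width: 0.573
finger_force: 60.7
clock: 18.97
ee_pos: [0.6043, 0.3854, 0.2532]
eef_rot: [0.09, 3.139, 0.001]
ft_force: [0.9, 0.2, -3.2]
gripper_width: 0.566
finger_force: 62.8
clock: 19.97
ee_pos: [0.617, 0.1324, 0.252]
eef_rot: [-0.093, -3.139, 0.002]
ft_force: [1.3, 0.3, -2.4]
gripper_width: 0.57
finger_force: 62.8
clock: 20.97
ee_pos: [0.6305, -0.1176, 0.2525]
eef_rot: [-0.091, -3.14, 0.0]
ft_force: [0.2, -1.5, -2.1]
gripper_width: 0.57
finger_force: 62.8
clock: 21.3
ee_pos: [0.6301, -0.1259, 0.2529]
eef_rot: [-0.088, -3.14, -0.001]
ft_force: [0.0, 0.0, -3.4]
gripper_width: 0.571
finger_force: 62.8
from [ 0.6301 -0.1259  0.2529] shift [-0.01  -0.021  0.655] turn [ 0.    -0.     0.001] w 0.571 f 62.8 [ 0.   0.  -3.4] t 21.3
```

```bash
python3 -m creep '[[-0.01,-0.02,0.12,0,0,0],[-0.01,-0.02,0.24,0,0,0],[-0.01,-0.02,0.36,0,0,0],[-0.01,-0.02,0.46,0,0,0],[-0.01,-0.02,0.54,0,0,0],[-0.01,-0.02,0.59,0,0,0],[-0.01,-0.02,0.62,0,0,0],[-0.01,-0.02,0.64,0,0,0],[-0.01,-0.02,0.655,0,0,0],[-0.01,-0.02,0.657,0,0,0],[-0.01,-0.02,0.657,0,0,0]]'
python3 -m creep '[[0,0,0,0,0,0],[0,0,0,0,0,0],[0,0,0,0,0,0],[0,0,0,0,0,0],[0,0,0,0,0,0]]' 0.8
python3 -m creep '[[0,0,-0.1,0,0,0],[0,0,-0.2,0,0,0],[0,0,-0.3,0,0,0],[0,0,-0.4,0,0,0],[0,0,-0.5,0,0,0],[0,0,-0.6,0,0,0],[0,0,-0.65,0,0,0],[0,0,-0.65,0,0,0]]'
python3 -m creep '[[0.04,0.08,0,0,0,0],[0.09,0.18,0,0,0,0],[0.14,0.28,0,0,0,0],[0.2,0.4,0,0,0,0],[0.26,0.52,0,0,0,0],[0.32,0.64,0,0,0,0],[0.38,0.75,0,0,0,0],[0.43,0.85,0,0,0,0],[0.48,0.95,0,0,0,0],[0.51,1,0,0,0,0],[0.51,1,0,0,0,0]]' 1
python3 -m creep '[[0.04,0.08,0,0,0,0],[0.09,0.18,0,0,0,0],[0.14,0.28,0,0,0,0],[0.2,0.4,0,0,0,0],[0.26,0.52,0,0,0,0],[0.32,0.64,0,0,0,0],[0.38,0.75,0,0,0,0],[0.43,0.85,0,0,0,0],[0.48,0.95,0,0,0,0],[0.51,1,0,0,0,0],[0.51,1,0,0,0,0],[0.51,1,0,0,0,0]]'
python3 go.py .4045 .385 .063
```

```text
clock: 22.22
ee_pos: [0.6327, -0.1322, 0.0894]
eef_rot: [0.09, 3.139, -0.0]
ft_force: [0.9, 0.4, -2.5]
gripper_width: 0.571
finger_force: 62.8
clock: 22.63
ee_pos: [0.6324, -0.1322, 0.089]
eef_rot: [0.09, 3.14, 0.0]
ft_force: [-0.2, 0.6, -0.3]
gripper_width: 0.801
finger_force: 0.0
clock: 23.3
ee_pos: [0.6338, -0.1327, 0.2549]
eef_rot: [0.09, 3.134, -0.001]
ft_force: [-0.9, -0.8, 0.2]
gripper_width: 0.804
finger_force: 0.0
clock: 24.22
ee_pos: [0.517, 0.1289, 0.2502]
eef_rot: [-0.08, -3.139, -0.002]
ft_force: [0.1, -0.3, -0.1]
gripper_width: 0.999
finger_force: 0.0
clock: 25.22
ee_pos: [0.4061, 0.3813, 0.2503]
eef_rot: [-0.088, -3.14, 0.002]
ft_force: [1.0, -0.2, -0.4]
gripper_width: 1.0
finger_force: 0.0
from [0.4061 0.3813 0.2503] shift [0.007 0.015 0.749] turn [-0.001 -0.     0.001] w 1.0 f 0.0 [ 1.  -0.2 -0.4] t 25.2167
```

```bash
python3 -m creep '[[0.007,0.015,0.15,0,0,0],[0.007,0.015,0.3,0,0,0],[0.007,0.015,0.42,0,0,0],[0.007,0.015,0.53,0,0,0],[0.007,0.015,0.63,0,0,0],[0.007,0.015,0.7,0,0,0],[0.007,0.015,0.735,0,0,0],[0.007,0.015,0.748,0,0,0],[0.007,0.015,0.748,0,0,0],[0.007,0.015,0.748,0,0,0]]'
python3 -m creep '[[0,0,0,0,0,0],[0,0,0,0,0,0],[0,0,0,0,0,0],[0,0,0,0,0,0],[0,0,0,0,0,0],[0,0,0,0,0,0],[0,0,0,0,0,0],[0,0,0,0,0,0],[0,0,0,0,0,0],[0,0,0,0,0,0]]' 0
python3 -m creep '[[0,0,-0.1,0,0,0],[0,0,-0.2,0,0,0],[0,0,-0.3,0,0,0],[0,0,-0.4,0,0,0],[0,0,-0.5,0,0,0],[0,0,-0.6,0,0,0],[0,0,-0.7,0,0,0],[0,0,-0.76,0,0,0],[0,0,-0.76,0,0,0],[0,0,-0.76,0,0,0]]'
python3 -m creep '[[-0.03,-0.1,0,0,0,0],[-0.07,-0.2,0,0,0,0],[-0.11,-0.31,0,0,0,0],[-0.15,-0.42,0,0,0,0],[-0.19,-0.53,0,0,0,0],[-0.23,-0.64,0,0,0,0],[-0.27,-0.75,0,0,0,0],[-0.3,-0.84,0,0,0,0],[-0.33,-0.92,0,0,0,0],[-0.345,-0.97,0,0,0,0],[-0.355,-1,0,0,0,0],[-0.355,-1,0,0,0,0]]'
python3 -m creep '[[-0.03,-0.1,0,0,0,0],[-0.07,-0.2,0,0,0,0],[-0.11,-0.31,0,0,0,0],[-0.15,-0.42,0,0,0,0],[-0.19,-0.53,0,0,0,0],[-0.23,-0.64,0,0,0,0],[-0.27,-0.75,0,0,0,0],[-0.3,-0.84,0,0,0,0],[-0.33,-0.92,0,0,0,0],[-0.345,-0.97,0,0,0,0],[-0.355,-1,0,0,0,0],[-0.355,-1,0,0,0,0]]'
python3 -m creep '[[0,0,0,0,0,0],[0,0,0,0,0,0],[0,0,0,0,0,0]]'
python3 go.py .5525 -.1266 .089
```

```text
clock: 26.05
ee_pos: [0.4056, 0.3854, 0.0651]
eef_rot: [0.091, 3.139, 0.001]
ft_force: [-0.3, 0.4, 0.3]
gripper_width: 1.002
finger_force: 0.0
clock: 26.88
ee_pos: [0.4054, 0.3858, 0.0657]
eef_rot: [0.09, 3.139, 0.002]
ft_force: [-1.3, -2.5, 10.2]
gripper_width: 0.567
finger_force: 60.0
clock: 27.72
ee_pos: [0.4047, 0.3856, 0.2545]
eef_rot: [0.089, 3.139, 0.002]
ft_force: [0.4, 0.3, -2.3]
gripper_width: 0.567
finger_force: 62.5
clock: 28.72
ee_pos: [0.4786, 0.1288, 0.253]
eef_rot: [-0.094, -3.138, 0.002]
ft_force: [-0.3, 0.5, -2.6]
gripper_width: 0.568
finger_force: 62.5
clock: 29.72
ee_pos: [0.5533, -0.1244, 0.2534]
eef_rot: [-0.091, -3.139, 0.001]
ft_force: [-0.4, -0.5, -1.9]
gripper_width: 0.564
finger_force: 62.6
clock: 29.97
ee_pos: [0.5532, -0.1222, 0.254]
eef_rot: [-0.086, -3.14, -0.001]
ft_force: [-0.1, -0.3, -1.9]
gripper_width: 0.568
finger_force: 62.6
from [ 0.5532 -0.1222  0.254 ] shift [ 0.002 -0.018  0.66 ] turn [ 0.    -0.     0.001] w 0.568 f 62.6 [-0.1 -0.3 -1.9] t 29.9667
```

```bash
python3 -m creep '[[0.002,-0.018,0.12,0,0,0],[0.002,-0.018,0.24,0,0,0],[0.002,-0.018,0.36,0,0,0],[0.002,-0.018,0.46,0,0,0],[0.002,-0.018,0.54,0,0,0],[0.002,-0.018,0.59,0,0,0],[0.002,-0.018,0.62,0,0,0],[0.002,-0.018,0.64,0,0,0],[0.002,-0.018,0.655,0,0,0],[0.002,-0.018,0.657,0,0,0],[0.002,-0.018,0.657,0,0,0]]'
python3 -m creep '[[0,0,0,0,0,0],[0,0,0,0,0,0],[0,0,0,0,0,0],[0,0,0,0,0,0],[0,0,0,0,0,0]]' 0.8
python3 -m creep '[[0,0,-0.1,0,0,0],[0,0,-0.2,0,0,0],[0,0,-0.3,0,0,0],[0,0,-0.4,0,0,0],[0,0,-0.5,0,0,0],[0,0,-0.6,0,0,0],[0,0,-0.65,0,0,0],[0,0,-0.65,0,0,0]]'
python3 -m creep '[[0.1,0.06,0,0,0,0],[0.2,0.12,0,0,0,0],[0.3,0.18,0,0,0,0],[0.4,0.24,0,0,0,0],[0.5,0.3,0,0,0,0],[0.55,0.33,0,0,0,0],[0.55,0.33,0,0,0,0],[0.55,0.33,0,0,0,0],[0.55,0.33,0,0,0,0]]' 0
python3 go.py .42 -.039 .03
python3 - <<'E'
from h import *
a=grab_frame('scene')[120:330,180:460];b=grab_frame('top')[80:290,215:375]
cv2.imwrite('pics/s2.png',cv2.resize(np.hstack([a,b]),None,fx=1.8,fy=1.8,interpolation=cv2.INTER_CUBIC))
E
```

```text
clock: 30.88
ee_pos: [0.5529, -0.1283, 0.0905]
eef_rot: [0.089, 3.139, 0.0]
ft_force: [0.4, -0.0, -2.2]
gripper_width: 0.568
finger_force: 62.6
clock: 31.3
ee_pos: [0.5527, -0.1284, 0.0902]
eef_rot: [0.09, 3.14, 0.0]
ft_force: [0.4, 0.4, 0.1]
gripper_width: 0.8
finger_force: 0.0
clock: 31.97
ee_pos: [0.5541, -0.1289, 0.2558]
eef_rot: [0.09, 3.135, -0.0]
ft_force: [-0.5, -0.5, 0.2]
gripper_width: 0.797
finger_force: 0.0
clock: 32.72
ee_pos: [0.4205, -0.0386, 0.2523]
eef_rot: [0.09, 3.14, -0.0]
ft_force: [-0.2, 0.0, -0.1]
gripper_width: -0.006
finger_force: 0.0
from [ 0.4205 -0.0386  0.2523] shift [ 0.002 -0.002  0.889] turn [-0.  0.  0.] w -0.006 f 0.0 [-0.2  0.  -0.1] t 32.7167
```

View pics/s2.png

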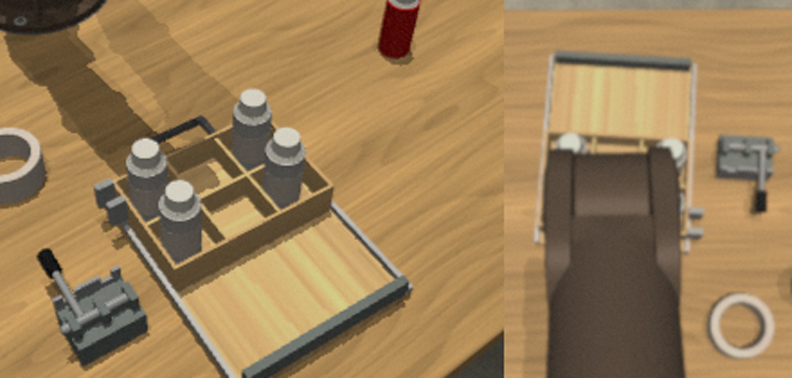

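All four cans stand upright in the corner cells, and the handle is clear (crop (180,130)). Lowering in front of the handle and pushing gently.

```bash
python3 -m creep '[[0,0,0.15,0,0,0],[0,0,0.3,0,0,0],[0,0,0.45,0,0,0],[0,0,0.6,0,0,0],[0,0,0.7,0,0,0],[0,0,0.8,0,0,0],[0,0,0.86,0,0,0],[0,0,0.887,0,0,0],[0,0,0.887,0,0,0],[0,0,0.887,0,0,0]]'
python3 -m creep '[[-0.03,0,0,0,0,0],[-0.06,0,0,0,0,0],[-0.09,0,0,0,0,0],[-0.11,0,0,0,0,0],[-0.13,0,0,0,0,0],[-0.15,0,0,0,0,0],[-0.175,0,0,0,0,0],[-0.2,0,0,0,0,0],[-0.225,0,0,0,0,0],[-0.25,0,0,0,0,0],[-0.275,0,0,0,0,0],[-0.3,0,0,0,0,0]]'
python3 -m creep '[[-0.025,0,0,0,0,0],[-0.05,0,0,0,0,0],[-0.075,0,0,0,0,0],[-0.1,0,0,0,0,0],[-0.125,0,0,0,0,0],[-0.15,0,0,0,0,0],[-0.175,0,0,0,0,0],[-0.2,0,0,0,0,0],[-0.225,0,0,0,0,0],[-0.25,0,0,0,0,0],[-0.265,0,0,0,0,0],[-0.28,0,0,0,0,0]]'
python3 -m creep '[[-0.01,0,0,0,0,0],[-0.02,0,0,0,0,0],[-0.03,0,0,0,0,0],[-0.04,0,0,0,0,0],[-0.045,0,0,0,0,0],[-0.05,0,0,0,0,0],[-0.05,0,0,0,0,0]]'
```

```text
clock: 33.65
ee_pos: [0.4204, -0.0386, 0.0308]
eef_rot: [-0.091, -3.14, 0.001]
ft_force: [-0.1, 0.4, 0.2]
gripper_width: -0.001
finger_force: 0.0
clock: 34.65
ee_pos: [0.4954, -0.0425, 0.0306]
eef_rot: [-0.09, -3.14, -0.0]
ft_force: [0.2, 0.2, 0.3]
gripper_width: -0.0
finger_force: 0.0
clock: 35.65
ee_pos: [0.5649, -0.047, 0.0305]
eef_rot: [-0.09, -3.14, 0.001]
ft_force: [-4.7, -2.8, 0.0]
gripper_width: 0.0
finger_force: 2.2
clock: 36.23
ee_pos: [0.5774, -0.0473, 0.0306]
eef_rot: [0.09, 3.14, -0.0]
ft_force: [-3.5, -1.9, -0.2]
gripper_width: 0.0
finger_force: 1.4
```

```bash
for i in 1; do python3 -m creep '[[-0.01,0,0,0,0,0],[-0.02,0,0,0,0,0],[-0.03,0,0,0,0,0],[-0.04,0,0,0,0,0],[-0.05,0,0,0,0,0],[-0.05,0,0,0,0,0]]'; done
python3 - <<'E'
from h import *
a=grab_frame('scene')[120:330,180:460];b=grab_frame('top')[80:290,215:375]
cv2.imwrite('pics/s3.png',cv2.resize(np.hstack([a,b]),None,fx=1.8,fy=1.8,interpolation=cv2.INTER_CUBIC))
print([(np.round(onz('scene',d['uv'],.045),3),round(d['conf'],2)) for d in place_of('tray_handle','scene')])
E
```

```text
clock: 36.73
ee_pos: [0.5902, -0.0478, 0.0307]
eef_rot: [0.09, 3.14, 0.0]
ft_force: [-2.3, -1.1, 0.1]
gripper_width: 0.002
finger_force: 1.0
[]
```

View pics/s3.png

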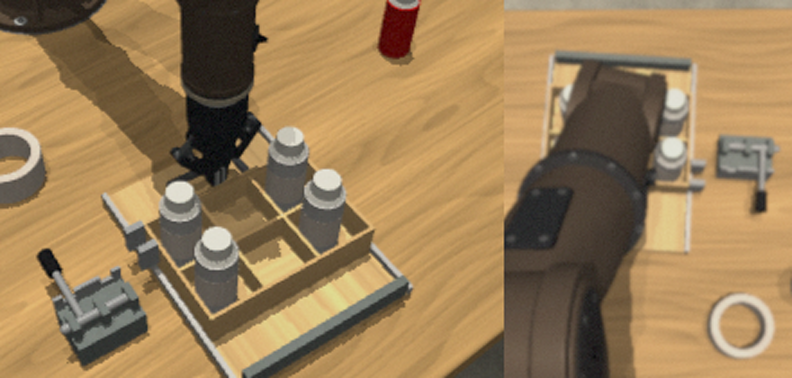

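Run:
```python
from h import *
np.set_printoptions(precision=4,suppress=True)
for u in((260.5,202.2),(279.4,225.6)):print(onz('scene',u,.148))
print(tri((279,196),(275,226)))
print('tcp',proj('scene',get_state()['ee_pos']))
a=grab_frame('scene')[170:270,210:350]
cv2.imwrite('pics/s4.png',cv2.resize(a,None,fx=5.5,fy=5.5,interpolation=cv2.INTER_CUBIC))
```

```text
[ 0.5549 -0.1288  0.148 ]
[ 0.6348 -0.1336  0.148 ]
[ 0.4728 -0.0344  0.0337]
tcp [np.float64(298.811113874945), np.float64(227.95137654330634)]
```

View pics/s4.png

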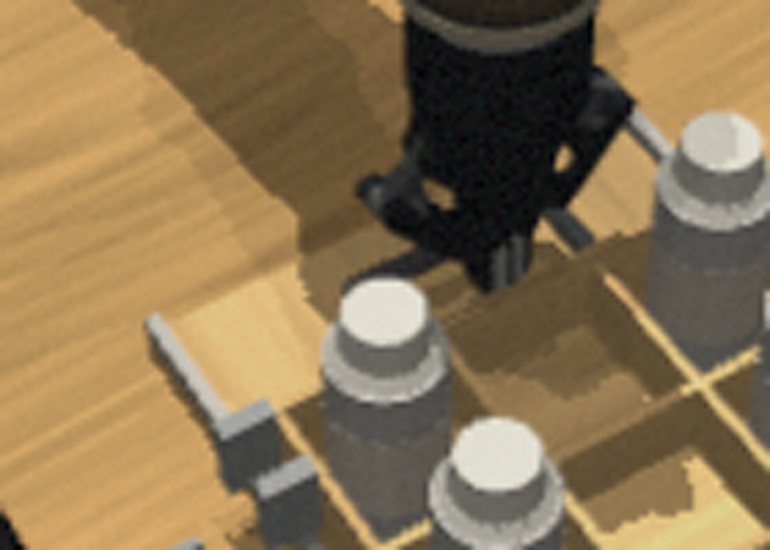

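The tray has moved 80 mm and the cans are upright. The fingers sit inside the handle loop and push on the front wall (crop (495,280)). That push is sound and clears the cans, so I continue slowly.

```bash
python3 -m creep '[[-0.015,0,0,0,0,0],[-0.03,0,0,0,0,0],[-0.05,0,0,0,0,0],[-0.07,0,0,0,0,0],[-0.09,0,0,0,0,0],[-0.11,0,0,0,0,0],[-0.13,0,0,0,0,0],[-0.15,0,0,0,0,0],[-0.16,0,0,0,0,0],[-0.17,0,0,0,0,0],[-0.17,0,0,0,0,0]]'
python3 -m creep '[[-0.005,0,0,0,0,0],[-0.01,0,0,0,0,0],[-0.015,0,0,0,0,0],[-0.02,0,0,0,0,0],[-0.025,0,0,0,0,0],[-0.03,0,0,0,0,0],[-0.03,0,0,0,0,0]]'
```

```text
clock: 37.85
ee_pos: [0.633, -0.0504, 0.0306]
eef_rot: [0.09, 3.139, -0.0]
ft_force: [-0.5, -0.1, -0.2]
gripper_width: 0.003
finger_force: 0.2
clock: 38.43
ee_pos: [0.6399, -0.0508, 0.0306]
eef_rot: [0.09, 3.14, -0.0]
ft_force: [-1.8, -0.9, 1.2]
gripper_width: -0.001
finger_force: 1.4
```

```bash
python3 -m creep '[[-0.005,0,0,0,0,0],[-0.01,0,0,0,0,0],[-0.015,0,0,0,0,0],[-0.02,0,0,0,0,0],[-0.02,0,0,0,0,0]]'
```

```text
clock: 38.85
ee_pos: [0.645, -0.0511, 0.0307]
eef_rot: [0.09, 3.14, -0.0]
ft_force: [-2.4, -1.9, 0.9]
gripper_width: -0.0
finger_force: 1.4
```

Estimated stop is at about TCP 0.645–0.655. I'll keep nudging.

```bash
python3 -m creep '[[-0.005,0,0,0,0,0],[-0.01,0,0,0,0,0],[-0.015,0,0,0,0,0],[-0.02,0,0,0,0,0],[-0.02,0,0,0,0,0]]';python3 -m creep '[[-0.005,0,0,0,0,0],[-0.01,0,0,0,0,0],[-0.015,0,0,0,0,0],[-0.02,0,0,0,0,0],[-0.02,0,0,0,0,0]]'
python3 - <<'E'
from h import *
a=grab_frame('scene')[180:320,200:400]
cv2.imwrite('pics/s5.png',cv2.resize(a,None,fx=4,fy=4,interpolation=cv2.INTER_CUBIC))
E
```

```text
clock: 39.27
ee_pos: [0.6457, -0.0512, 0.0304]
eef_rot: [-0.09, -3.133, -0.001]
ft_force: [-17.4, -0.8, 12.4]
gripper_width: -0.001
finger_force: 8.8
clock: 39.68
ee_pos: [0.6456, -0.0511, 0.03]
eef_rot: [-0.09, -3.124, -0.003]
ft_force: [-35.0, 1.8, 27.4]
gripper_width: 0.0
finger_force: 17.7
```

View pics/s5.png

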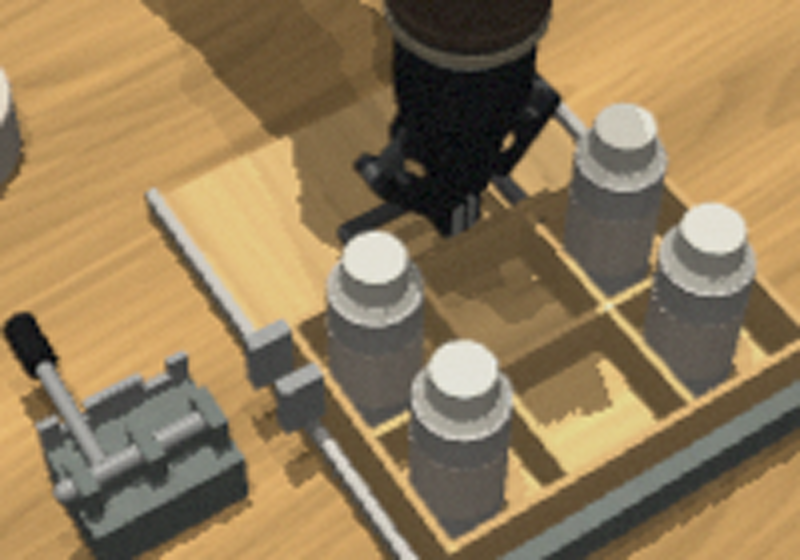

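Force jumped at TCP x 0.6455 with the cheeks (crop (270,345), (300,395)) now facing the rod at (190,430), so the tray is home. I'll back off, rise out of the loop and measure the knob.

```bash
python3 -m creep '[[0.02,0,0,0,0,0],[0.04,0,0,0,0,0],[0.06,0,0,0,0,0],[0.07,0,0,0,0,0],[0.075,0,0,0,0,0],[0.075,0,0,0,0,0],[0.075,0,0,0,0,0]]'
python3 -m creep '[[0,0,-0.05,0,0,0],[0,0,-0.1,0,0,0],[0,0,-0.2,0,0,0],[0,0,-0.3,0,0,0],[0,0,-0.4,0,0,0],[0,0,-0.5,0,0,0],[0,0,-0.6,0,0,0],[0,0,-0.7,0,0,0],[0,0,-0.8,0,0,0],[0,0,-0.8,0,0,0],[0,0,-0.8,0,0,0]]'
python3 - <<'E'
from h import *
np.set_printoptions(precision=4,suppress=True)
th=np.radians(-3.3)
for c,(x0,x1,y0,y1) in(('scene',(195,222,252,280)),('top',(345,372,175,205))):
    im=grab_frame(c);print(c,[(np.round(d['uv'],1),onz(c,d['uv'],.055),round(d['conf'],2)) for d in place_of('bolt_knob',c)])
    m=0*im[...,0];m[y0:y1,x0:x1]=(im[y0:y1,x0:x1].max(2)<55)
    n,l,st,ce=cv2.connectedComponentsWithStats(m);i=1+st[1:,4].argmax();print(st[i],ce[i],onz(c,ce[i],.055))
im=grab_frame('top')[130:230,300:440];cv2.imwrite('pics/s6.png',cv2.resize(im,None,fx=5.5,fy=5.5,interpolation=cv2.INTER_CUBIC))
E
python3 go.py .567 -.291 .2
```

```text
clock: 40.32
ee_pos: [0.6364, -0.0504, 0.0308]
eef_rot: [0.089, 3.139, 0.0]
ft_force: [0.5, 0.6, 0.3]
gripper_width: -0.0
finger_force: 0.0
clock: 41.23
ee_pos: [0.6371, -0.0508, 0.2338]
eef_rot: [0.09, 3.135, 0.0]
ft_force: [-0.5, -0.9, -1.2]
gripper_width: 0.002
finger_force: 0.0
scene [(array([209.7, 263.7]), array([ 0.5685, -0.281 ,  0.055 ]), 0.59)]
[201 259  13  15 101] [206.7327 265.2376] [ 0.5682 -0.2884  0.055 ]
top [(array([358. , 191.5]), array([ 0.5672, -0.2924,  0.055 ]), 0.53)]
[355 187   5  10  43] [357.2326 191.8837] [ 0.566 -0.29   0.055]
from [ 0.6352 -0.0504  0.2297] shift [ 0.217 -0.976  0.119] turn [-0.    -0.001  0.   ] w -0.001 f 0.0 [ 1.   0.6 -0.3] t 41.4833
```

View pics/s6.png

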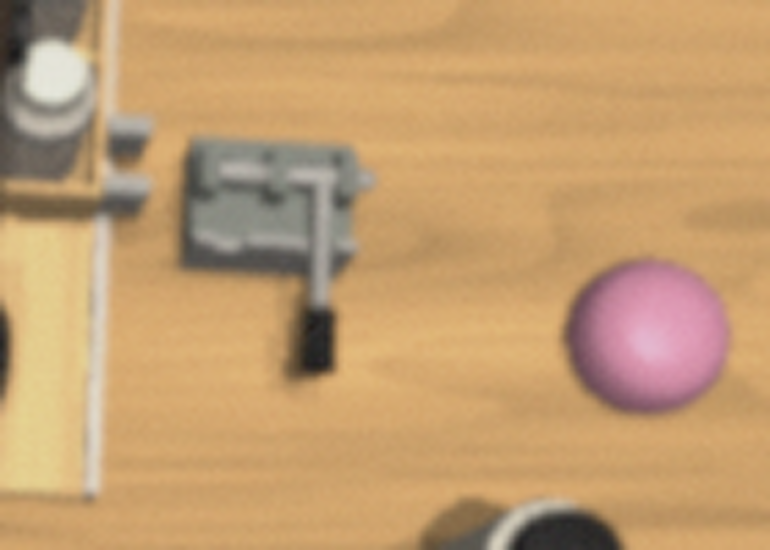

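The knob is at crop (318,340), i.e. world (0.567, -0.290), level. The rod points between the cheeks. Moving above it.

```bash
python3 -m creep '[[0.02,-0.1,0,0,0,0],[0.05,-0.22,0.03,0,0,0],[0.08,-0.34,0.05,0,0,0],[0.1,-0.46,0.07,0,0,0],[0.13,-0.58,0.1,0,0,0],[0.16,-0.7,0.12,0,0,0],[0.18,-0.82,0.12,0,0,0],[0.2,-0.91,0.12,0,0,0],[0.217,-0.96,0.12,0,0,0],[0.217,-0.972,0.12,0,0,0],[0.217,-0.972,0.12,0,0,0],[0.217,-0.972,0.12,0,0,0]]' 0.75
python3 go.py .567 -.290 .036
```

```text
clock: 42.48
ee_pos: [0.5686, -0.288, 0.2003]
eef_rot: [-0.087, -3.14, -0.002]
ft_force: [-0.2, 1.6, -0.2]
gripper_width: 0.75
finger_force: 0.0
from [ 0.5686 -0.288   0.2003] shift [ 0.006 -0.009  0.657] turn [ 0.001 -0.     0.001] w 0.75 f 0.0 [-0.2  1.6 -0.2] t 42.4833
```

```bash
python3 -m creep '[[0.006,-0.006,0.12,0,0,0],[0.006,-0.006,0.24,0,0,0],[0.006,-0.006,0.36,0,0,0],[0.006,-0.006,0.46,0,0,0],[0.006,-0.006,0.55,0,0,0],[0.006,-0.006,0.61,0,0,0],[0.006,-0.006,0.65,0,0,0],[0.006,-0.006,0.657,0,0,0],[0.006,-0.006,0.657,0,0,0],[0.006,-0.006,0.657,0,0,0]]'
python3 -m creep '[[0,0,0,0,0,0],[0,0,0,0,0,0],[0,0,0,0,0,0],[0,0,0,0,0,0],[0,0,0,0,0,0],[0,0,0,0,0,0],[0,0,0,0,0,0],[0,0,0,0,0,0],[0,0,0,0,0,0],[0,0,0,0,0,0]]' 0
```

```text
clock: 43.32
ee_pos: [0.5672, -0.2911, 0.0374]
eef_rot: [0.088, 3.139, -0.0]
ft_force: [-0.0, 0.6, 0.0]
gripper_width: 0.749
finger_force: 0.0
clock: 44.15
ee_pos: [0.5667, -0.2916, 0.0372]
eef_rot: [0.09, 3.139, -0.0]
ft_force: [-0.9, 1.0, 6.8]
gripper_width: 0.002
finger_force: 3.0
```

Run:
```python
from h import *
a=grab_frame('scene')[195:315,130:290]
cv2.imwrite('pics/s7.png',cv2.resize(a,None,fx=5,fy=5,interpolation=cv2.INTER_CUBIC))
s=get_state();print(s['gripper_width'],s['ft_force'],s['finger_force'],proj('scene',s['ee_pos']))
```

```text
-0.002003826578724768 [-1.36819728  1.15797554  5.63511799] 3.0371611565351486 [np.float64(206.27652004913946), np.float64(269.9609782937809)]
```

View pics/s7.png

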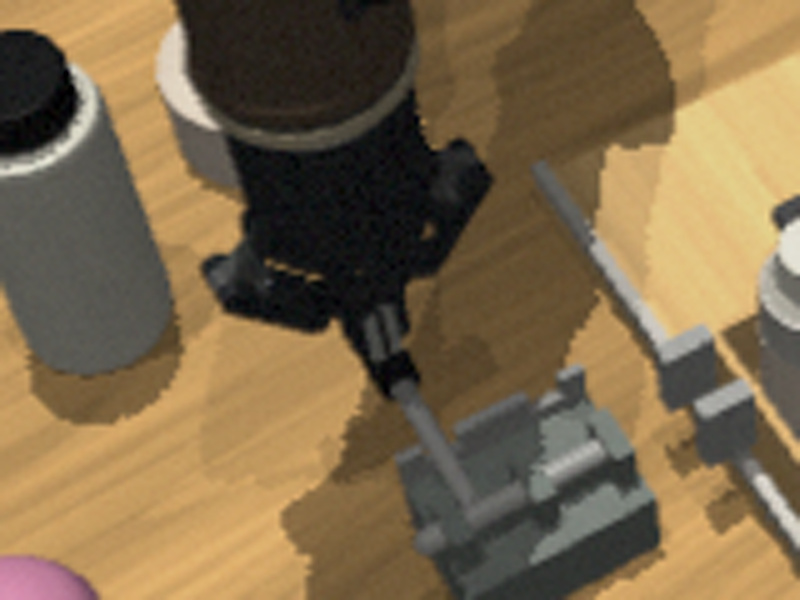

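The fingers shut just above the knob (crop (385,345), knob at (395,375)). The real tips therefore end about 25 mm higher than the reported TCP, which also explains passing over the tray bar. I'll reopen, go 26 mm lower (still clear of the bench) and grip again.

```bash
python3 -m creep '[[0,0,0,0,0,0],[0,0,0,0,0,0],[0,0,0,0,0,0],[0,0,0,0,0,0],[0,0,0,0,0,0],[0,0,0,0,0,0],[0,0,0,0,0,0]]' 0.75
python3 -m creep '[[0,0,0.03,0,0,0],[0,0,0.06,0,0,0],[0,0,0.08,0,0,0],[0,0,0.1,0,0,0],[0,0,0.104,0,0,0],[0,0,0.104,0,0,0]]'
python3 -m creep '[[0,0,0,0,0,0],[0,0,0,0,0,0],[0,0,0,0,0,0],[0,0,0,0,0,0],[0,0,0,0,0,0],[0,0,0,0,0,0],[0,0,0,0,0,0],[0,0,0,0,0,0],[0,0,0,0,0,0],[0,0,0,0,0,0]]' 0
```

```text
clock: 44.78
ee_pos: [0.5661, -0.2912, 0.0362]
eef_rot: [-0.09, -3.14, -0.0]
ft_force: [-0.7, 0.1, -0.6]
gripper_width: 0.749
finger_force: 0.0
clock: 45.28
ee_pos: [0.5658, -0.2912, 0.0097]
eef_rot: [-0.09, -3.139, -0.001]
ft_force: [0.5, -0.4, -0.1]
gripper_width: 0.75
finger_force: 0.0
clock: 46.12
ee_pos: [0.5664, -0.2914, 0.0106]
eef_rot: [0.09, 3.14, -0.0]
ft_force: [-0.9, 0.4, 5.8]
gripper_width: 0.214
finger_force: 58.6
```

Gripped the knob (opening 0.21). Lifting along its arc and letting it pivot in the pads.

```bash
python3 -m creep '[[0,0,-0.02,0,0,0],[-0.002,0,-0.04,0,0,0],[-0.006,0,-0.065,0,0,0],[-0.01,0,-0.085,0,0,0],[-0.016,0,-0.105,0,0,0],[-0.022,0,-0.125,0,0,0],[-0.03,0,-0.145,0,0,0],[-0.038,0,-0.165,0,0,0],[-0.038,0,-0.165,0,0,0],[-0.038,0,-0.165,0,0,0]]'
python3 - <<'E'
from h import *
a=grab_frame('scene')[195:315,130:290]
cv2.imwrite('pics/s8.png',cv2.resize(a,None,fx=5,fy=5,interpolation=cv2.INTER_CUBIC))
E
```

```text
clock: 46.95
ee_pos: [0.5771, -0.292, 0.0524]
eef_rot: [0.088, 3.138, -0.001]
ft_force: [7.0, -0.3, -6.4]
gripper_width: 0.212
finger_force: 58.8
```

View pics/s8.png

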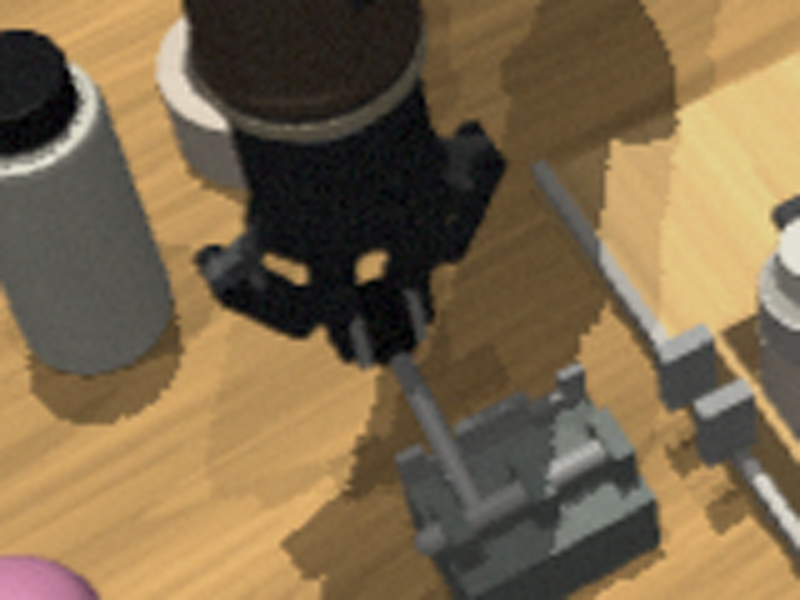

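The knob is held between the pads at (385,315), and the handle has risen clear of the notch plate. Shooting the bolt 50 mm along +y.

```bash
python3 -m creep '[[0,0.015,0,0,0,0],[0,0.035,0,0,0,0],[0,0.06,0,0,0,0],[0,0.085,0,0,0,0],[0,0.11,0,0,0,0],[0,0.135,0,0,0,0],[0,0.16,0,0,0,0],[0,0.18,0,0,0,0],[0,0.195,0,0,0,0],[0,0.2,0,0,0,0],[0,0.2,0,0,0,0],[0,0.2,0,0,0,0]]'
python3 go.py .5687 -.2415 .0106
```

```text
clock: 48.0
ee_pos: [0.5808, -0.2419, 0.0524]
eef_rot: [0.088, 3.137, -0.001]
ft_force: [9.7, 0.4, -6.8]
gripper_width: 0.212
finger_force: 58.8
from [ 0.5808 -0.2419  0.0524] shift [ 0.049 -0.001  0.167] turn [-0.     0.002  0.001] w 0.212 f 58.8 [ 9.7  0.4 -6.8] t 48.0
```

```bash
python3 -m creep '[[0.008,0,0.02,0,0,0],[0.016,0,0.04,0,0,0],[0.022,0,0.06,0,0,0],[0.028,0,0.08,0,0,0],[0.032,0,0.1,0,0,0],[0.035,0,0.12,0,0,0],[0.037,0,0.14,0,0,0],[0.038,0,0.155,0,0,0],[0.038,0,0.163,0,0,0],[0.038,0,0.163,0,0,0],[0.038,0,0.163,0,0,0]]'
python3 -m creep '[[0,0,0,0,0,0],[0,0,0,0,0,0],[0,0,0,0,0,0],[0,0,0,0,0,0],[0,0,0,0,0,0]]' 0.6
python3 -m creep '[[0,0,-0.05,0,0,0],[0,0,-0.12,0,0,0],[0,0,-0.2,0,0,0],[0,0,-0.3,0,0,0],[0,0,-0.42,0,0,0],[0,0,-0.54,0,0,0],[0,0,-0.66,0,0,0],[0,0,-0.78,0,0,0],[0,0,-0.86,0,0,0],[0,0,-0.86,0,0,0],[0,0,-0.86,0,0,0]]'
python3 -m creep '[[0.1,0,-0.05,0,0,0],[0.22,0,-0.1,0,0,0],[0.34,0,-0.15,0,0,0],[0.44,0,-0.2,0,0,0],[0.5,0,-0.2,0,0,0],[0.5,0,-0.2,0,0,0],[0.5,0,-0.2,0,0,0]]'
python3 - <<'E'
from h import *
a=grab_frame('scene')[170:320,190:390];b=grab_frame('top')[80:230,225:385]
cv2.imwrite('pics/s9.png',cv2.resize(np.hstack([a,b]),None,fx=2.2,fy=2.2,interpolation=cv2.INTER_CUBIC))
for c in('scene','top'):print([(onz(c,d['uv'],.055),round(d['conf'],2)) for d in place_of('bolt_knob',c)])
E
```

```text
clock: 48.92
ee_pos: [0.5682, -0.2421, 0.0118]
eef_rot: [-0.091, -3.139, -0.0]
ft_force: [-9.4, 1.0, 19.7]
gripper_width: 0.214
finger_force: 63.6
clock: 49.33
ee_pos: [0.569, -0.2413, 0.0105]
eef_rot: [-0.089, -3.14, -0.0]
ft_force: [1.2, 0.4, -0.1]
gripper_width: 0.599
finger_force: 0.0
clock: 50.25
ee_pos: [0.5697, -0.2418, 0.2279]
eef_rot: [0.09, 3.137, -0.001]
ft_force: [-0.1, -0.1, 0.2]
gripper_width: 0.602
finger_force: 0.0
clock: 50.83
ee_pos: [0.4436, -0.234, 0.2756]
eef_rot: [-0.09, -3.14, -0.001]
ft_force: [0.9, -0.3, 0.2]
gripper_width: 0.6
finger_force: 0.0
[(array([ 0.57578114, -0.23869914,  0.055     ]), 0.54)]
[(array([ 0.57622272, -0.2497155 ,  0.055     ]), 0.61)]
```

View pics/s9.png

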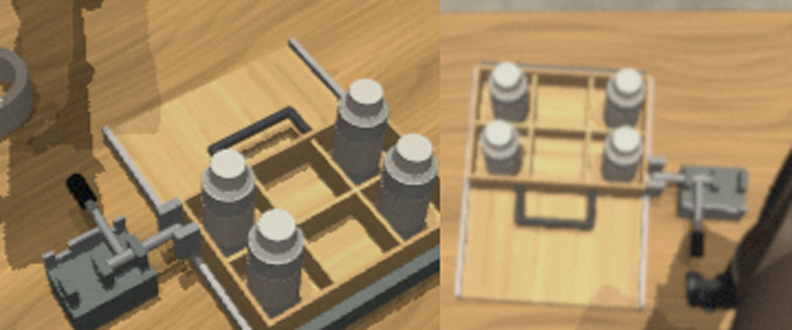

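Run:
```python
from h import *
np.set_printoptions(precision=3,suppress=True)
C={}
for c in('scene','top'):
    im=grab_frame(c);u,v=np.round(proj(c,[.57,-.242,.06])).astype(int)
    m=0*im[...,0];s=(slice(v-13,v+12),slice(u-13,u+14));m[s]=im[s].max(2)<55
    n,l,st,ce=cv2.connectedComponentsWithStats(m);i=1+st[1:,4].argmax();C[c]=ce[i];print(c,st[i],ce[i],[proj(c,[.57+.095-.095*np.cos(a),-.242,.055+.095*np.sin(a)]) for a in(0,.3)])
print(tri(C['scene'],C['top']), 'start', tri((206.73,265.24),(357.23,191.88)))
```

```text
scene [220 249  14  16 119] [226.059 255.798] [[np.float64(225.0385966354015), np.float64(255.62381055319128)], [np.float64(224.58884618421945), np.float64(249.55600576602606)]]
top [339 185   5  11  50] [341.1  190.44] [[np.float64(341.2336733695031), np.float64(190.73612796408074)], [np.float64(342.79045658580003), np.float64(187.06847565221318)]]
[ 0.571 -0.241  0.055] start [ 0.567 -0.289  0.054]
```

The knob is level (z 0.055 m) and has moved 48 mm along y; all cans are upright, the tray is home and the robot is clear. Handing in.

```bash
python3 -c "
from bench import finish_job;print(finish_job())"
```

```text
the job is handed in; nothing more can be done
None
```

I handed the job in, with no verdict returned: all four grey cans stand upright in the tray's corner cells, the tray is home against its stop, the bolt is shot about 48 mm with its handle down, and I left the red look-alike, flask, tape roll and foam form alone.

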